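# Show the worn carbon insert from the hand press to the inspection camera

## Task

Swing the hand press's lever arm fully aside by its red knob, then take the worn carbon insert off the anvil and hold it up in the air to the inspection camera: its grey worn end 130 mm straight in front of the lens and squarely facing it, so the insert slopes along the lens's line of sight with its upper face still uppermost. Finish while holding it still there in the gripper, with the lever arm left aside. Do not knock the camera, and leave the caliper, the brass shoe plate and the rubber bumper where they are.

Things in the scene. Friction and masses are not known exactly. Their poses are not given: they have to be found in the camera images.
- press: Small dark-green cast hand press bolted to the bench, cannot move. Origin: on the bench top, straight below the middle of the anvil; its x axis points to the column, z up. Base plate 220 x 120 x 20 mm (from x = -60 to 160 mm, y from -60 to 60 mm). The steel anvil is a rail 60 mm long (x), 18 mm wide (y), its flat top 50 mm above the bench. The column stands at x = 120 mm and is 60 mm across at its foot, 40 mm above; the whole press with its arm is 178 mm tall.
- press_arm (a joint): Angle of the press's lever arm in its vertical hinge on the column, rad. 0: the arm points along the press's -x, straight over the anvil. It grows as the arm swings to the press's +y side; at the stop, 1.2, it is fully aside. It starts between 0 and 0.3 and stays where it is left (light friction, about 1.2 N at the knob). The arm is a green bar 28 mm wide, its top 126 mm above the bench; a steel ram foot below it hangs 8 mm above the insert.
- lever_knob (a point): Centre of the red upright cylindrical knob at the free end of the lever arm, 24 mm in diameter, 46 mm tall, at 155 mm above the bench; it is fixed to the arm, 170 mm from the hinge axis. Its frame turns with the arm.
- lever_hinge (a point): Point on the lever arm's vertical hinge axis, at the height of the knob's centre.
- insert_center (a point): Centre of the worn carbon insert, a loose black bar 90 mm long (its x), 28 mm wide (its y), 24 mm tall (its z, up), about 0.1 kg, lying on the anvil roughly along it, its ends and sides overhanging the anvil. Its +x end is the worn one (rubbed grey end face, and a 20 mm grey patch on the top beside it); its -x end, nearer the robot, has a 14 mm copper cap.
- insert_worn_end (a point): Centre of the insert's grey worn end face, 45 mm along x from its centre; same axes as the insert.
- camera: Inspection camera fixed to the bench, cannot move: white head (55 mm wide) with a black lens barrel of 42 mm diameter on an aluminium post, 130 x 120 mm dark foot, about 0.37 m tall. Origin: on the bench straight below the view point; the middle of its foot lies 188 mm along its x axis from there. It looks towards its own -x, 25 degrees downward.
- lens (a point): Centre of the front of the camera's lens, 300 mm above the bench. Its x axis is the line of sight taken backwards, from the work into the lens (so it rises at 25 degrees); its y axis is level.
- view_point (a point): Point in the air 130 mm straight in front of the lens, 245 mm above the bench, where the worn end face has to be. Same axes as the lens: x rises at 25 degrees towards the lens, y is level, z upward; the insert is well presented when its axes are parallel to these, worn end (+x) to the lens.
- caliper_center (a point): Middle of the chrome vernier caliper lying on the bench, 200 mm long (x), jaws reaching 55 mm to its -y, 8 mm thick. Leave alone.
- shoe_center (a point): Centre of the loose brass shoe plate, 110 x 50 x 10 mm with two 12 mm holes, lying on the bench. Leave alone.
- bumper_center (a point): Centre of the black rubber bumper, a round buffer 50 mm in diameter and 36 mm tall, standing on the bench. Leave alone.
Things that resemble listed ones, but are neither listed nor needed, are in the scene too. There is more than one size of the part that bears insert_center; the job needs the largest.

How it is judged:
By the outcome, as a careful person would: the job done as asked, in the order asked, and still so for the second after the job is handed in, while the arm keeps its last pose, push and grip.
It also fails if it takes over 51 s, if anything falls off the work surface, if the arm or the gripper's body presses on something with over 40 N, if the wrist force passes 120 N, or if a joint passes its speed limit or range.

## Robot

A 6-joint arm with a two-finger parallel gripper is mounted at the origin on the work surface. World frame = base frame: x ahead of the robot, y to its left, z up, the work surface at z = 0. Lengths are in m, angles in degrees, forces in N, time in s.
With the tool pointing down it reaches from about 0.35 to 0.875 m from the base axis. Payload 4.2 kg.
Tool frame: the origin (TCP) lies at the very end of the fingers, on their centre line; the grasp point (between the pads) lies 19 mm behind it (r.grip_point_offset is the distance from the TCP to the grasp point, in m); z points along the fingers, y is the line along which they close (so a half turn about z gives the same grasp; the last joint's range is limited). The gripper opens to 87 mm and grips with 3 to 60 N. Pads are 19 mm wide; open, the fingers measure 117 mm over their backs; the gripper's body (75 mm by 190 mm) begins 51 mm behind the grasp point.
Start: joints at [-50.959, 22.042, 0.453, 0, -68.411, -14.817], TCP at [0.256, -0.57, 0.223] pointing down, gripper open.
Joint ranges: [-179.83, 179.83], [-69.29, 118.12], [-61.27, 80.66], [-181.25, 117.63], [-171.15, -9.14], [-177.46, 177.46]. Speed limits (degrees/s): [159.86, 159.86, 180, 180, 180, 180].

## Interface

Orientations are given as a 3x3 rotation matrix whose columns are the frame's x, y, z axes.
In Python, from station import r gives the robot as it stands.
- The arm moves only by the tool move_arm, never from a script. Its argument "series" is a list of rows, each a list of 3 entries, a list of its own where there are three numbers: the turn, a rotation vector about the tool's x, y, z as a fraction of full scale, then the shift along the tool's x, y, z as a fraction of full scale, then the opening, from 0 (shut) to 1 (fully open). A call has 1 to 12 rows; each row shifts and turns the commanded pose from where the row before left it, along the tool's axes as they then stand; what a row does not reach is not made up. Full scale, the value 1, is 0.5 m for a shift and 0.1 rad for a turn. A row lasts 1/10 s, in which the tool goes at most 50 mm and 8.59 degrees, less where a joint would pass 70% of its speed; a pose out of reach is approached as far as the arm can. A call with a number of a shift or a turn outside -1 to 1 is refused whole. A call with a gripper value outside its range is refused whole. The fingers move at their own pace and stop on an object; the grip force is fixed at half the most. Time passes only in rows, so rows that do not move let the fingers close. It gives the time, the measured TCP pose, the force, the opening and the grip force at its end, in the units of the state.
- r.sense(): the state, without advancing time (a new reading comes with each control period).
- r.capture(name): name is "side" or "top"; returns a dict with "img" (400x640x3 uint8, red, green, blue), "fx", "fy", "cx", "cy" (pixels), "origin" and "orientation" of the camera in the world. Camera axes: x right, y up, looking along -z (the intrinsics and any distortion apply to the point x, -y, -z); pixel columns grow to the right and rows downward; lengths in m; the calibration is good to about 2 mm. A picture is of the moment at which its call begins. There is no depth.
- r.finish_job(): hands the job in; it is judged then, once.
Trained networks look in the newest picture that a camera, given by its name, has taken for a name from the list of things; names that differ only in an ending like _2 or _b are one class to them, and where a whole thing is asked for, a point or a joint stands for the part that bears it (a point fixed in the world has none). Each returns a list of dicts, best first, with "score" (0 to 1); they miss things now and then, are a little off and sometimes report something else, mostly with a low value. They report only what shows in the picture. A call takes as long as a camera call. They do not tell look-alikes from the thing itself.
- r.cut_out(target, camera): "pixels" (400x640 bool, what is visible of it) and "centre" ([column, row] in pixels, amid what is visible of it).
- r.pinpoint(target, camera): "centre" ([column, row] in pixels: a listed point, or the origin of a listed thing).
The state is a dict: "time_s": time; "joints": joint angles; "joint_velocities": joint speeds; "effort": joint torques, N m; "tcp_pos": TCP position; "ee_rot": TCP orientation; "wrist_force": force on the tool from outside, world axes, zero at the start; "moment": the same for the moment, N m; "gripper_width": opening from 0.0 (shut) to 1.0 (fully open); "gripper_force": force on a finger pad.
Only numpy, scipy, OpenCV 4.12 (cv2) and the standard library are available. Lean on these libraries where they do the work, as an engineer would, in place of code of your own. Each camera call takes 0.05 s, during which the arm holds its last target. There are 200 camera calls.

## Working session

There is one attempt and no reset: what is moved stays moved. The work goes in short steps, Python scripts to look and compute and a tool call to move; the robot and the scene stay as the last step left them, time stands still between calls to the robot, and variables do not carry over. Pictures are saved under pics/ and viewed, at most 10 in all, crops included, and the job is handed in when it is done.

Besides the shell and the picture viewer there is one more tool, called after "Call:" as name(argument=value, ...), one argument or row to a line, values as JSON. move_arm: Moves the arm, as the interface text tells. Its arguments: {"type":"object","properties":{"series":{"type":"array"}},"required":["series"]}

```bash
ls; mkdir -p pics; cat > h.py <<'E'
import numpy as np, cv2
from station import r
def cap(n,save=None):
    c=r.capture(n)
    if save: cv2.imwrite('pics/'+save,c['img'][:,:,::-1])
    return c
def ray(c,px):
    u,v=px; d=np.array([(u-c['cx'])/c['fx'],-(v-c['cy'])/c['fy'],-1.])
    d=np.array(c['orientation'])@d; return np.array(c['origin']),d/np.linalg.norm(d)
def atz(c,px,z):
    o,d=ray(c,px); return o+d*(z-o[2])/d[2]
def proj(c,p):
    q=np.array(c['orientation']).T@(np.array(p)-np.array(c['origin'])); return np.array([c['cx']+c['fx']*q[0]/-q[2],c['cy']-c['fy']*q[1]/-q[2]])
def tri(c1,p1,c2,p2):
    o1,d1=ray(c1,p1);o2,d2=ray(c2,p2)
    t=np.linalg.lstsq(np.c_[d1,-d2],o2-o1,rcond=None)[0]
    a=o1+t[0]*d1;b=o2+t[1]*d2
    return (a+b)/2,np.linalg.norm(a-b)
E
python3 - <<'E'
from h import *
np.set_printoptions(precision=4,suppress=True)
C={n:cap(n,n+'0.png') for n in('side','top')}
for n,c in C.items(): print(n,{k:v for k,v in c.items() if k!='img'})
for t in ['press','lever_knob','lever_hinge','insert_center','insert_worn_end','camera','lens','view_point','caliper_center','shoe_center','bumper_center']:
    P={}
    for n in C:
        P[n]=r.pinpoint(t,n)
        print(t,n,[(np.round(d['centre'],1).tolist(),round(d['score'],2)) for d in P[n][:4]])
    for a in P['side'][:2]:
        for b in P['top'][:2]:
            print('   ',*tri(C['side'],a['centre'],C['top'],b['centre']))
print(r.sense())
E
```

```text
pics
side {'fx': 505.95475168042805, 'fy': 505.95475168042805, 'cx': 323.05154066999586, 'cy': 197.61413012690173, 'origin': array([0.4706, 0.7408, 1.0347]), 'orientation': array([[-0.9963,  0.0688, -0.051 ],
       [-0.0852, -0.7357,  0.6719],
       [ 0.0087,  0.6738,  0.7389]])}
top {'fx': 423.2061181475147, 'fy': 423.2061181475147, 'cx': 315.0166823552821, 'cy': 193.62886234538482, 'origin': array([ 0.3772, -0.0166,  1.063 ]), 'orientation': array([[ 0.022 ,  0.985 , -0.1714],
       [-0.9997,  0.0233,  0.0058],
       [ 0.0097,  0.1713,  0.9852]])}
press side [([336.4, 299.3], 0.77)]
press top [([258.7, 221.0], 0.61), ([255.4, 199.1], 0.51)]
    [0.4861 0.1176 0.0007] 0.005322923282762861
    [0.511  0.129  0.0315] 0.05730316932889834
lever_knob side [([362.7, 261.2], 0.73), ([312.1, 284.7], 0.64)]
lever_knob top [([249.5, 237.5], 0.56)]
    [0.4346 0.1158 0.1578] 0.004078099295574271
    [0.4907 0.1292 0.0698] 0.0965578888642948
lever_hinge side [([279.7, 270.2], 0.7)]
lever_hinge top [([240.3, 164.4], 0.64)]
    [0.6024 0.1457 0.1436] 0.006031093667570973
insert_center side [(
[... 1406 characters left out ...]
de [([374.3, 218.3], 0.54)]
bumper_center top [([349.2, 256.4], 0.74)]
    [ 0.4033 -0.1079  0.0363] 0.00293332916449032
{'time_s': 1.2, 'joints': array([-50.9593,  22.0422,   0.4521,  -0.0001, -68.4105, -14.8179]), 'joint_velocities': array([ 0.0595, -0.0182,  0.0871,  0.101 ,  0.0345,  0.0128]), 'effort': array([  0.0007, -39.0479,  18.762 ,   4.2244,   0.0155,  -0.    ]), 'tcp_pos': array([ 0.2565, -0.5699,  0.2225]), 'ee_rot': array([[-0.912 , -0.4103, -0.    ],
       [-0.4103,  0.912 ,  0.    ],
       [ 0.    ,  0.    , -1.    ]]), 'wrist_force': array([ 0.2694, -0.1049, -0.6393]), 'moment': array([-0.028 ,  0.0023, -0.0357]), 'gripper_force': 0.0, 'gripper_width': 0.9994816639697052}
```

View pics/side0.png

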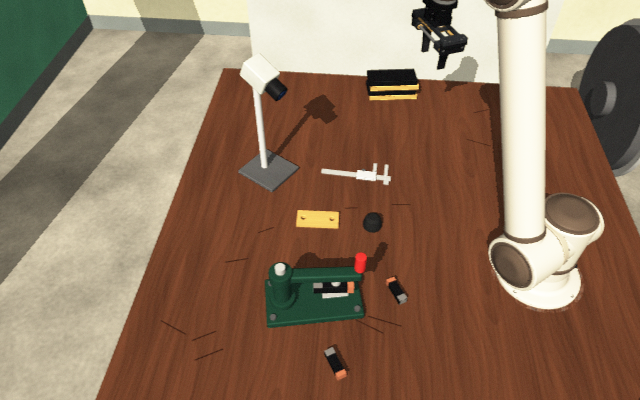

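View pics/top0.png

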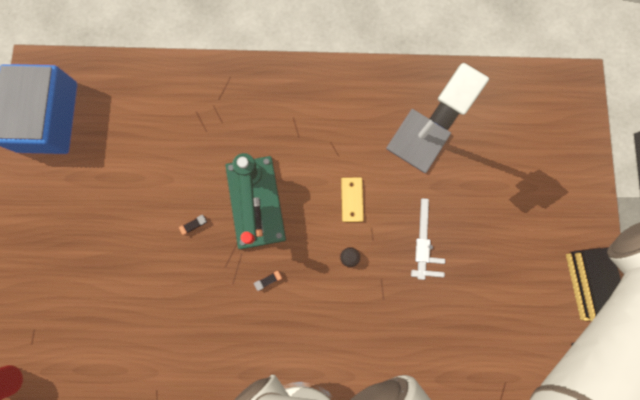

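Side view: the camera head is at (262,75) with its lens barrel at (277,88), the red knob at (360,262), the press column at (281,275), and the big insert on the anvil at (335,288) with its copper end on the right, towards the robot. Top view: the knob is at (247,237), the hinge cap at (243,163), the insert at (257,217) and the camera foot at (420,141). The smaller inserts at (193,225) and (268,281) are decoys.

```bash
python3 - <<'E'
from h import *
np.set_printoptions(precision=4,suppress=True)
C={n:cap(n) for n in('side','top')}
for t,z in [('lever_knob',.155),('lever_hinge',.155),('lens',.3),('press',0)]:
    for n in C:
        d=r.pinpoint(t,n)
        if d: print(t,n,atz(C[n],d[0]['centre'],z))
for t in ['press','camera','lens','insert_center','lever_knob']:
    for n in C:
        for d in r.cut_out(t,n)[:4]:
            m=d['pixels'].astype(np.uint8); print(t,n,round(d['score'],2),np.round(d['centre'],1),m.sum(),cv2.minAreaRect(cv2.findNonZero(m)))
def dk(img,lo,hi,box):  # dark foot of camera: mask
    x0,y0,x1,y1=box; s=img[y0:y1,x0:x1].astype(int); return s
for n,pts,z in [('top',[(227,165),(272,157),(285,240),(240,250)],.02),('top',[(412,111),(451,128),(427,171),(388,148)],.01),('side',[(271,153),(298,171),(270,189),(239,170)],.01)]:
    P=np.array([atz(C[n],p,z)[:2] for p in pts]); print(n,P.tolist(),P.mean(0))
c=C['top']['img'][40:200,370:530,::-1]; cv2.imwrite('pics/cam.png',cv2.resize(c,(560,560),interpolation=cv2.INTER_CUBIC))
c=C['side']['img'][40:200,220:380,::-1]; cv2.imwrite('pics/cams.png',cv2.resize(c,(560,560),interpolation=cv2.INTER_CUBIC))
E
```

```text
lever_knob side [0.4313 0.1155 0.155 ]
lever_knob top [0.437  0.1245 0.155 ]
lever_hinge side [0.5992 0.1515 0.155 ]
lever_hinge top [0.5989 0.1486 0.155 ]
lens side [ 0.64   -0.2439  0.3   ]
lens top [ 0.6503 -0.2438  0.3   ]
press side [0.4872 0.1151 0.    ]
press top [0.4869 0.1123 0.    ]
press side 0.97 [308.5 298.3] 5247 ((316.4320983886719, 289.9117126464844), (65.56499481201172, 106.48580932617188), 83.41805267333984)
press side 0.58 [335.3 284.5] 371 ((334.0, 287.5), (11.0, 40.0), 90.0)
press top 0.95 [253.1 201.9] 4107 ((254.35739135742188, 198.4728546142578), (94.5022201538086, 49.001155853271484), 80.21759033203125)
camera side 0.95 [262.1 134.6] 3106 ((268.979248046875, 122.53550720214844), (58.98672866821289, 136.88063049316406), 0.58463054895401)
camera top 0.68 [433.9 122.9] 4128 ((437.25128173828125, 112.83308410644531), (47.78649139404297, 116.03939056396484), 33.85710906982422)
lens side 0.71 [264.4 134.6] 3233 ((268.98419189453125, 122.53591918945312), (58.98655700683594, 136.8793182373047), 0.5906571745872498)
lens top 0.8 [435.2 120.8] 4254 ((437.49652099609375,
[... 892 characters left out ...]
5.  136.7] 2999 ((269.4382629394531, 122.58877563476562), (58.92821502685547, 136.732666015625), 1.1457629203796387)
top [[0.6267797969798141, 0.2012114817068721], [0.6503767007951196, 0.08850314465766074], [0.4414837494550409, 0.04839584713622622], [0.4147072032467608, 0.15730173499034403]] [0.5333 0.1239]
top [[0.7861164582746996, -0.2719834191344828], [0.7421854106055068, -0.3729386132623547], [0.6258570576874167, -0.3076046211158645], [0.6842219829728773, -0.2082397129122078]] [ 0.7096 -0.2902]
side [[0.7109516299210252, -0.3558161929839504], [0.6219519371548012, -0.28770732664806553], [0.6910060860080318, -0.20971195582047053], [0.791445919339459, -0.2758124917472574]] [ 0.7038 -0.2823]
```

View pics/cam.png

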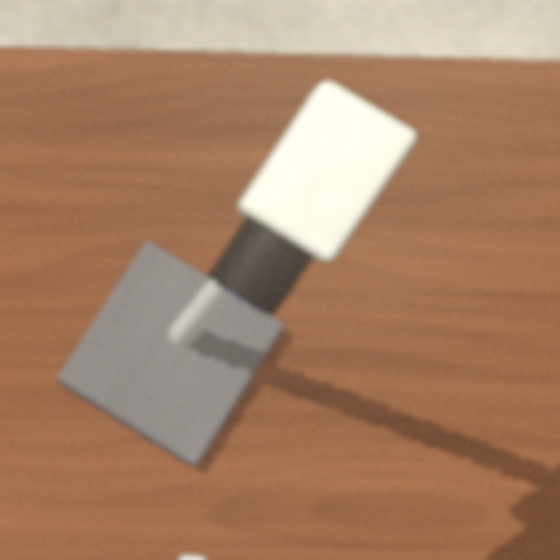

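View pics/cams.png

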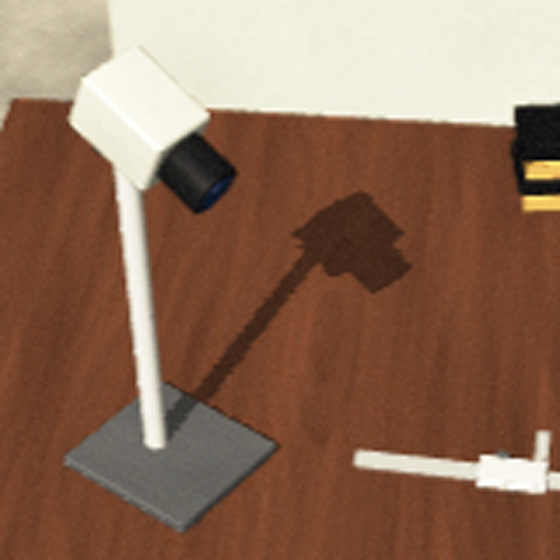

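The camera crops show it clearly. In the top view the foot corners are at crop (147,241), (285,325), (197,466) and (58,378), and the front edge of the lens is near (240,296). In the side view the lens front is at crop (214,190) and the foot corners are at (165,383), (277,447), (183,530) and (66,460).

```bash
python3 - <<'E'
from h import *
np.set_printoptions(precision=4,suppress=True)
C={n:cap(n) for n in('side','top')}
T=[(370+x/3.5,40+y/3.5) for x,y in [(147,241),(285,325),(197,466),(58,378)]]
S=[(220+x/3.5,40+y/3.5) for x,y in [(165,383),(277,447),(183,530),(66,460)]]
for n,pts in(('top',T),('side',S)):
    P=np.array([atz(C[n],p,.012)[:2] for p in pts]); print(n,P.tolist(),P.mean(0))
    for i in range(4):
        e=P[(i+1)%4]-P[i]; print(np.linalg.norm(e),np.degrees(np.arctan2(e[1],e[0])))
l={'top':(370+240/3.5,40+296/3.5),'side':(220+214/3.5,40+190/3.5)}
print(tri(C['side'],l['side'],C['top'],l['top']))
# top white head direction: edges of head in image, horizontal-ish box tilted 25deg; fit camera model: lens at L, yaw psi
from scipy.optimize import least_squares
def model(p):
    x,y,a=p; ax=np.array([np.cos(a),np.sin(a)]); ay=np.array([-ax[1],ax[0]]); L=np.array([x,y]); f=L+ax*(.188-.1178)
    return L,f,ax,ay
def res(p):
    L,f,ax,ay=model(p[:3]); L3=[*L,.3]; o=[]
    for n,pts in(('top',T),('side',S)):
        q=[proj(C[n],[*(f+sx*s[0]*ax+sy*s[1]*ay),.012]) for s in [(.065,.06)] for sx,sy in((1,1),(1,-1),(-1,-1),(-1,1))]
        q=np.array(q); 
        for t in pts: 
            d=q-t; o+=list(d[np.argmin((d**2).sum(1))])
    o+=list(proj(C['side'],L3)-l['side'])
    o+=list((proj(C['side'],L3)-[282.1,98])*.7)
    tl=np.array([*L,.3])+.021*np.array([-np.sin(np.radians(25))*ax[0],-np.sin(np.radians(25))*ax[1],np.cos(np.radians(25))])
    o+=list(proj(C['top'],tl)-np.array(l['top']))
    return o
for a0 in(-.9,-.5,-.2):
    s=least_squares(res,[.65,-.25,a0],loss='soft_l1'); print(s.x,np.degrees(s.x[2]),s.cost); print(np.round(s.fun,1))
# hinge / press yaw
p=s.x
h=np.array([.599,.150]);pr=np.array([.487,.114]);k=np.array([.434,.120])
print(np.degrees(np.arctan2(*(h-pr)[::-1])),np.degrees(np.arctan2(*(h-k)[::-1])),np.linalg.norm(h-k),np.linalg.norm(h-pr))
E
```

```text
top [[0.791237836429538, -0.2716005493428979], [0.7283641664425509, -0.37294002390184605], [0.6197402497463966, -0.3050956866330048], [0.6835476119617894, -0.20419419547518064]] [ 0.7057 -0.2885]
0.11925932869807826 -121.81655046971511
0.12807032981085564 148.01192035381942
0.11938379450645215 57.691851231581815
0.127046452086054 -32.04361255579667
side [[0.724380225325053, -0.3681503643319012], [0.6199684831879081, -0.29941799426089244], [0.6828602997553183, -0.1993144936349125], [0.7900812112288884, -0.26804205021608085]] [ 0.7043 -0.2837]
0.1250038023089367 146.64380968062213
0.1182205203368871 57.860172067817345
0.12735698210479418 -32.65947464537234
0.11974261607233966 -123.27685009455595
(array([ 0.6489, -0.2513,  0.3014]), np.float64(0.0029654258934500065))
[ 0.6471 -0.2497 -0.5682] -32.556593909062116 5.8956543189891235
[ 0.1 -0.8  0.  -0.1 -0.8  0.2 -0.9 -0.1 -1.2 -1.2  0.4 -0.9 -0.2 -0.7
 -0.8 -1.   1.3  1.2  0.2 -1.8 -0.3  0.8]
[ 0.6471 -0.2497 -0.5682] -32.556592885116736 5.895654318989818
[ 0.1 -0.8  0.  -0.1 -0.8  0.2 -0.9 -0.1 -1.2 -1.2  0.4 -0.9 -0.2 -0.7
 -0.8 -1.   1.3  1.2  0.2 -1.8 -0.3  0.8]
[ 0.6471 -0.2497 -0.5682] -32.55659409326776 5.895654318989191
[ 0.1 -0.8  0.  -0.1 -0.8  0.2 -0.9 -0.1 -1.2 -1.2  0.4 -0.9 -0.2 -0.7
 -0.8 -1.   1.3  1.2  0.2 -1.8 -0.3  0.8]
17.818888914522777 10.304846468766033 0.1677050983124842 0.11764352935882193
```

Call:
move_arm(
  series=[
    [[0, 0, 1], [0, 0, 0], 1],
    [[0, 0, 1], [0, 0, 0], 1],
    [[0, 0, 0.85], [0, 0, 0], 0.6],
    [[0, 0, 0], [-0.036, 0.088, 0], 0.55],
    [[0, 0, 0], [-0.036, 0.088, 0], 0.55],
    [[0, 0, 0], [-0.036, 0.088, 0], 0.55],
    [[0, 0, 0], [-0.036, 0.088, 0], 0.55],
    [[0, 0, 0], [-0.036, 0.088, 0], 0.55],
    [[0, 0, 0], [-0.036, 0.088, 0], 0.55],
    [[0, 0, 0], [-0.036, 0.088, 0], 0.55],
    [[0, 0, 0], [-0.036, 0.088, 0], 0.55],
    [[0, 0, 0], [-0.036, 0.088, 0], 0.55],
  ],
)

```text
time_s: 3.5
tcp_pos: [0.3627, -0.1537, 0.223]
ee_rot: [[-0.991, -0.137, 0.002], [-0.137, 0.991, -0.0], [-0.002, -0.0, -1.0]]
wrist_force: [1.3, 0.2, 0.0]
gripper_width: 0.548
gripper_force: 0.0
```

Call:
move_arm(
  series=[
    [[0, 0, 0], [-0.036, 0.087, 0], 0.55],
    [[0, 0, 0], [-0.036, 0.087, 0], 0.55],
    [[0, 0, 0], [-0.036, 0.087, 0], 0.55],
    [[0, 0, 0], [-0.036, 0.087, 0], 0.55],
    [[0, 0, 0], [-0.036, 0.087, 0], 0.55],
    [[0, 0, 0], [-0.036, 0.087, 0], 0.55],
  ],
)

```text
time_s: 4.1
tcp_pos: [0.4337, 0.1201, 0.2231]
ee_rot: [[-0.99, -0.138, 0.001], [-0.138, 0.99, 0.001], [-0.001, 0.0, -1.0]]
wrist_force: [-0.1, -0.7, 0.4]
gripper_width: 0.548
gripper_force: 0.0
```

```bash
python3 - <<'E'
from h import *
C={n:cap(n) for n in('side','top')}
print(r.sense()['tcp_pos'])
a=C['side']['img'][180:330,240:440,::-1];b=C['top']['img'][140:290,160:360,::-1]
cv2.imwrite('pics/k.png',np.vstack([cv2.resize(x,(400,300),interpolation=cv2.INTER_CUBIC) for x in(a,b)]))
t=r.sense()['tcp_pos']
for n in C:
    print(n,'tcp',proj(C[n],t),'knobguess',proj(C[n],[.434,.119,.155]),'kpin',[np.round(d['centre'],1) for d in r.pinpoint('lever_knob',n)])
E
```

```text
[0.43531454 0.12234167 0.22272057]
side tcp [363.37086269 244.82854813] knobguess [361.87218112 263.05108119] kpin [array([362.3, 261.6])]
top tcp [241.32948916 235.79415751] knobguess [247.99791309 238.76552594] kpin []
```

View pics/k.png

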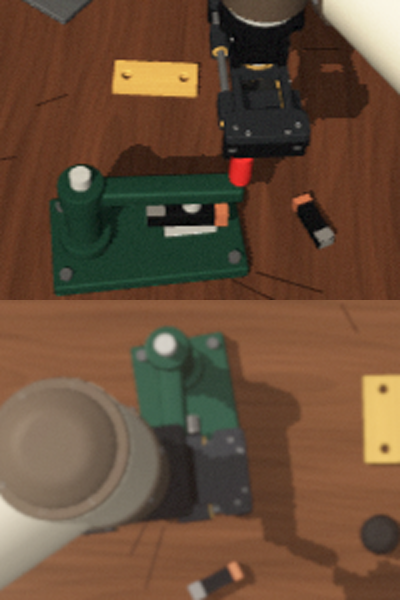

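The top half of the crop shows the red knob at about (241,172), right under the gripper. The gripper body hides the fingers. I'll go down around the knob.

Call:
move_arm(
  series=[
    [[0, 0, 0], [0, -0.005, 0.04], 0.55],
    [[0, 0, 0], [0, 0, 0.04], 0.55],
    [[0, 0, 0], [0, 0, 0.04], 0.55],
    [[0, 0, 0], [0, 0, 0.036], 0.55],
    [[0, 0, 0], [0, 0, 0], 0.55],
  ],
)

```text
time_s: 4.8
tcp_pos: [0.4321, 0.1131, 0.1427]
ee_rot: [[-0.991, -0.135, -0.005], [-0.135, 0.991, -0.003], [0.005, -0.002, -1.0]]
wrist_force: [-0.7, -0.4, 0.5]
gripper_width: 0.554
gripper_force: 0.0
```

Call:
move_arm(
  series=[
    [[0, 0, 1], [-0.0017, 0.034, 0], 0.55],
    [[0, 0, 1], [-0.0017, 0.034, 0], 0.55],
    [[0, 0, 1], [-0.0017, 0.034, 0], 0.55],
    [[0, 0, 1], [-0.0017, 0.034, 0], 0.55],
    [[0, 0, 1], [-0.0017, 0.034, 0], 0.55],
    [[0, 0, 1], [-0.0017, 0.034, 0], 0.55],
    [[0, 0, 1], [-0.0017, 0.034, 0], 0.55],
    [[0, 0, 1], [-0.0017, 0.034, 0], 0.55],
    [[0, 0, 1], [-0.0017, 0.034, 0], 0.55],
    [[0, 0, 1], [-0.0017, 0.034, 0], 0.55],
  ],
)

```text
time_s: 5.8
tcp_pos: [0.5054, 0.2521, 0.1444]
ee_rot: [[-0.677, 0.736, -0.027], [0.735, 0.677, 0.032], [0.042, 0.001, -0.999]]
wrist_force: [-0.1, -0.1, -0.5]
gripper_width: 0.545
gripper_force: 0.0
```

```bash
python3 - <<'E'
from h import *
C={n:cap(n) for n in('side','top')}
s=r.sense();print(s['tcp_pos'],s['wrist_force'],s['joints'])
a=C['side']['img'][200:350,200:400,::-1];b=C['top']['img'][140:290,160:360,::-1]
cv2.imwrite('pics/k2.png',np.vstack([cv2.resize(x,(400,300),interpolation=cv2.INTER_CUBIC) for x in(a,b)]))
E
```

```text
[0.50895191 0.25125312 0.14425683] [-0.50715151  0.29492838  0.51342402] [  41.30408249   20.65033293  -12.75905385   -2.78861647  -56.40962877
 -177.39557213]
```

View pics/k2.png

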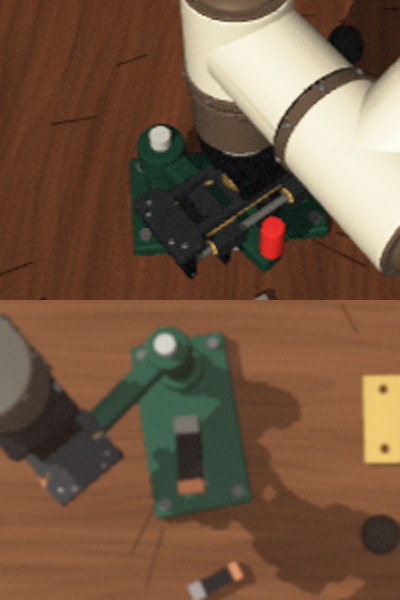

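The arm has swung to about 45°, with the knob at crop (271,238) in the side view. Joint 6 is almost at its limit. I'll measure where the knob is against the fingers.

```bash
python3 - <<'E'
from h import *
np.set_printoptions(precision=4,suppress=True)
c=cap('side'); k=atz(c,(335.5,319),.155); print(k, [atz(c,d['centre'],.155) for d in r.pinpoint('lever_knob','side')])
s=r.sense();t=s['tcp_pos'];print(t,s['ee_rot'].T@(k-t))
d=k-np.array([.601,.140,.155]);print(np.hypot(d[0],d[1]),np.degrees(np.arctan2(d[1],d[0])))
e=[.601+.17*np.cos(np.radians(191.5-68.75)),.14+.17*np.sin(np.radians(191.5-68.75))];print('end',e)
E
```

```text
[0.4804 0.2546 0.155 ] [array([0.4753, 0.2608, 0.155 ]), array([ 0.6808, -0.4356,  0.155 ])]
[0.5066 0.2507 0.1439] [ 0.021  -0.0167 -0.0103]
0.16640160374450896 136.4686672666057
end [np.float64(0.5090343398674411), np.float64(0.28297663220394675)]
```

The finger has ridden to the edge of the knob. I'll back off, lift, turn the tool back about 86° to free joint 6, and push with the closed fingers' flat side.

Call:
move_arm(
  series=[
    [[0, 0, 0], [0, -0.03, 0], 0.55],
    [[0, 0, 0], [0, 0, -0.08], 0.55],
    [[0, 0, 0], [0, 0, -0.08], 0.55],
    [[0, 0, -1], [0, 0, 0], 0],
    [[0, 0, -1], [0, 0, 0], 0],
    [[0, 0, -1], [0, 0, 0], 0],
    [[0, 0, -1], [0, 0, 0], 0],
    [[0, 0, -1], [0, 0, 0], 0],
    [[0, 0, -1], [0, 0, 0], 0],
    [[0, 0, -1], [0, 0, 0], 0],
    [[0, 0, -1], [0, 0, 0], 0],
    [[0, 0, -1], [0, 0, 0], 0],
  ],
)

```text
time_s: 7.2
tcp_pos: [0.4965, 0.2382, 0.2238]
ee_rot: [[-0.997, -0.077, -0.026], [-0.078, 0.996, 0.032], [0.024, 0.034, -0.999]]
wrist_force: [0.8, 0.1, 0.4]
gripper_width: 0.002
gripper_force: 0.0
```

Call:
move_arm(
  series=[
    [[0, 0, -1], [0, 0, 0], 0],
    [[0, 0, -1], [0, 0, 0], 0],
    [[0, 0, -1], [0, 0, 0], 0],
    [[0, 0, -1], [0, 0, 0], 0],
    [[0, 0, -1], [0, 0, 0], 0],
    [[0, 0, -1], [0, 0, 0], 0],
    [[0, 0, 0], [0, 0, 0], 0],
  ],
)

```text
time_s: 7.9
tcp_pos: [0.4966, 0.2383, 0.2238]
ee_rot: [[-0.782, -0.623, -0.026], [-0.623, 0.781, 0.032], [0.001, 0.041, -0.999]]
wrist_force: [0.1, -0.2, 0.5]
gripper_width: 0.006
gripper_force: 0.0
```

```bash
cat >> h.py <<'E'
from scipy.spatial.transform import Rotation as R
def go(p,Rt=None):
    s=r.sense();t=s['tcp_pos'];E=s['ee_rot']
    print('tcp',t,'E',E.round(3).tolist(),'j',s['joints'].round(1),'t',s['time_s'])
    print('shift m in tool',E.T@(np.array(p)-t))
    if Rt is not None: print('turn rad',R.from_matrix(E.T@Rt).as_rotvec(),' shift in target frame',Rt.T@(np.array(p)-t))
def down(yaw_y):
    a=np.radians(yaw_y);y=np.array([np.cos(a),np.sin(a),0]);z=np.array([0,0,-1.]);return np.c_[np.cross(y,z),y,z]
E
python3 - <<'E'
from h import *
np.set_printoptions(precision=4,suppress=True)
c=cap('side'); ks=[atz(c,d['centre'],.155) for d in r.pinpoint('lever_knob','side')]; print(ks)
c=cap('top'); print([atz(c,d['centre'],.155) for d in r.pinpoint('lever_knob','top')])
go([.457,.235,.145],down(129.5))
E
```

```text
[array([0.4788, 0.254 , 0.155 ])]
[]
tcp [0.4971 0.2386 0.2234] E [[-0.783, -0.621, -0.026], [-0.622, 0.782, 0.032], [0.001, 0.041, -0.999]] j [ 41.1  15.2  -8.5  -2.6 -66.2 -91.6] t 8.1
shift m in tool [0.0335 0.0188 0.0793]
turn rad [ 0.0414 -0.0005 -0.0181]  shift in target frame [0.0332 0.0227 0.0784]
```

Call:
move_arm(
  series=[
    [[0.414, 0, -0.18], [0, 0, 0], 0],
    [[0, 0, 0], [0.066, 0.045, 0], 0],
    [[0, 0, 0], [0, 0, 0.05], 0],
    [[0, 0, 0], [0, 0, 0.05], 0],
    [[0, 0, 0], [0, 0, 0.056], 0],
    [[0, 0, 0], [-0.02, 0, 0], 0],
    [[0, 0, 0], [0, 0, 0], 0],
  ],
)

```text
time_s: 8.8
tcp_pos: [0.4661, 0.242, 0.1453]
ee_rot: [[-0.771, -0.637, -0.001], [-0.637, 0.771, -0.002], [0.002, -0.001, -1.0]]
wrist_force: [-1.0, -0.5, 0.3]
gripper_width: 0.005
gripper_force: 0.6
```

Call:
move_arm(
  series=[
    [[0, 0, 0.4], [-0.013, 0.003, 0], 0],
    [[0, 0, 0.4], [-0.013, 0.003, 0], 0],
    [[0, 0, 0.4], [-0.013, 0.003, 0], 0],
    [[0, 0, 0.4], [-0.013, 0.003, 0], 0],
    [[0, 0, 0.4], [-0.013, 0.003, 0], 0],
    [[0, 0, 0], [0, 0, 0], 0],
  ],
)

```text
time_s: 9.4
tcp_pos: [0.4889, 0.2674, 0.1466]
ee_rot: [[-0.882, -0.471, 0.002], [-0.471, 0.882, 0.001], [-0.002, 0.0, -1.0]]
wrist_force: [-0.6, -0.9, 1.3]
gripper_width: 0.005
gripper_force: 0.0
```

```bash
python3 - <<'E'
from h import *
np.set_printoptions(precision=4,suppress=True)
c=cap('side'); s=r.sense();print(s['wrist_force'],s['joints'],s['tcp_pos'])
for d in r.pinpoint('lever_knob','side'):
    k=atz(c,d['centre'],.155);e=k-np.array([.601,.140,.155]);print(k,d['score'],np.hypot(e[0],e[1]),np.degrees(np.arctan2(e[1],e[0])),s['ee_rot'].T@(k-s['tcp_pos']))
E
```

```text
[-0.5482 -0.2583  0.0523] [  45.3455   19.2684  -15.5619    0.0341  -55.0323 -107.2073] [0.4887 0.267  0.1466]
[0.506  0.2765 0.155 ] 0.96 0.16629169268530566 124.85258006153315 [-0.0197  0.0002 -0.0084]
```

Call:
move_arm(
  series=[
    [[0, 0, 0.2], [-0.008, 0.001, 0], 0],
    [[0, 0, 0.2], [-0.008, 0.001, 0], 0],
  ],
)

```text
time_s: 9.7
tcp_pos: [0.4937, 0.2706, 0.1456]
ee_rot: [[-0.901, -0.434, -0.002], [-0.434, 0.901, -0.001], [0.002, -0.0, -1.0]]
wrist_force: [-11.2, -2.8, 7.8]
gripper_width: 0.005
gripper_force: 5.7
```

Call:
move_arm(
  series=[
    [[0, 0, 0], [-0.008, 0.001, 0], 0],
  ],
)

```text
time_s: 9.8
tcp_pos: [0.4938, 0.2706, 0.1454]
ee_rot: [[-0.901, -0.434, -0.01], [-0.434, 0.901, -0.007], [0.012, -0.002, -1.0]]
wrist_force: [-20.0, -5.0, 16.4]
gripper_width: 0.009
gripper_force: 10.1
```

The force is rising with no movement, so the arm is at its stop. I'll back off, lift, and look at the insert.

Call:
move_arm(
  series=[
    [[0, 0, 0], [0.03, 0, 0], 0],
    [[0, 0, 0], [0.04, 0, 0], 0],
    [[0, 0, 0], [0, 0, -0.09], 0],
    [[0, 0, 0], [0, 0, -0.09], 1],
    [[0, 0, 0], [0, 0, -0.06], 1],
    [[0, 0, 0], [0.08, -0.04, 0], 1],
    [[0, 0, 0], [0.08, -0.04, 0], 1],
    [[0, 0, 0], [0, 0, 0], 1],
  ],
)

```text
time_s: 10.6
tcp_pos: [0.4088, 0.1836, 0.2658]
ee_rot: [[-0.901, -0.434, -0.001], [-0.434, 0.901, 0.0], [0.001, 0.0, -1.0]]
wrist_force: [0.3, 0.1, -0.2]
gripper_width: 0.37
gripper_force: 0.0
```

```bash
python3 - <<'E'
from h import *
np.set_printoptions(precision=4,suppress=True)
C={n:cap(n) for n in('side','top')}
s=r.sense();print(s['tcp_pos'],s['wrist_force'],s['joints'],s['gripper_width'])
for n in C:
    for d in r.pinpoint('lever_knob',n)[:1]:
        k=atz(C[n],d['centre'],.155);e=k-np.array([.601,.140,.155]);print(n,k,d['score'],np.degrees(np.arctan2(e[1],e[0])))
    for t,z in(('insert_center',.062),('insert_worn_end',.062),('press',0),('lever_hinge',.155)):
        print(t,n,[(atz(C[n],d['centre'],z)[:2],round(d['score'],2)) for d in r.pinpoint(t,n)])
    for d in r.cut_out('insert_center',n):
        m=d['pixels'].astype(np.uint8); (ctr,sz,an)=q=cv2.minAreaRect(cv2.findNonZero(m)); print(n,d['score'],q,[atz(C[n],p,.074)[:2].round(4).tolist() for p in cv2.boxPoints(q)])
a=C['side']['img'][230:350,230:390,::-1];b=C['top']['img'][150:270,200:360,::-1]
cv2.imwrite('pics/i.png',np.hstack([cv2.resize(x,(640,480),interpolation=cv2.INTER_CUBIC)[:, :400] for x in(a,b)]))
E
```

```text
[0.4118 0.1866 0.2661] [ 0.308   0.8606 -0.3816] [  45.101     2.9244  -18.2336    0.0282  -68.7255 -109.3384] 0.46552635117945135
side [0.5126 0.2817 0.155 ] 0.84 121.9766192610787
insert_center side [(array([0.4802, 0.297 ]), 0.89), (array([0.3524, 0.1193]), 0.83), (array([0.4955, 0.1219]), 0.69)]
insert_worn_end side [(array([0.5458, 0.1199]), 0.97), (array([0.4919, 0.2717]), 0.74), (array([0.3456, 0.1451]), 0.59)]
press side [(array([0.4921, 0.1152]), 0.83)]
lever_hinge side [(array([0.6023, 0.1477]), 0.98)]
side 0.86 ((335.6000061035156, 362.70001220703125), (32.199378967285156, 11.180339813232422), 63.43495178222656) [[0.5006, 0.283], [0.4814, 0.2705], [0.4491, 0.3278], [0.4679, 0.3394]]
side 0.75 ((334.0, 284.5), (17.0, 40.0), 90.0) [[0.5369, 0.1069], [0.4471, 0.0987], [0.4452, 0.143], [0.5326, 0.1509]]
side 0.61 ((396.5384521484375, 289.8077087402344), (29.121761322021484, 11.648704528808594), 56.3099365234375) [[0.3805, 0.1058], [0.3587, 0.0865], [0.3242, 0.1463], [0.3455, 0.1643]]
top [0.5142 0.2828 0.155 ] 0.9 121.29736558047527
insert_center top [(array([0.4938, 0.1201]),
[... 351 characters left out ...]
0.4527], [0.6013, -0.2843]]
top 0.69 ((254.66152954101562, 216.92259216308594), (38.64753723144531, 13.170762062072754), 86.18592071533203) [[0.5348, 0.1386], [0.5376, 0.1077], [0.4468, 0.0977], [0.4441, 0.1281]]
top 0.64 ((350.0, 256.0), (18.0, 18.0), 90.0) [[0.4249, -0.0855], [0.4258, -0.1273], [0.3846, -0.1275], [0.3837, -0.0859]]
top 0.63 ((268.0000305175781, 280.0000305175781), (8.944271087646484, 27.72724151611328), 63.43495178222656) [[0.3405, 0.1135], [0.3696, 0.0579], [0.3518, 0.048], [0.3229, 0.1035]]
top 0.31 ((223.33119201660156, 204.02935791015625), (94.49465942382812, 112.27130889892578), 80.13418579101562) [[0.6048, 0.3495], [0.6589, 0.0875], [0.436, 0.0409], [0.3862, 0.2938]]
```

View pics/i.png

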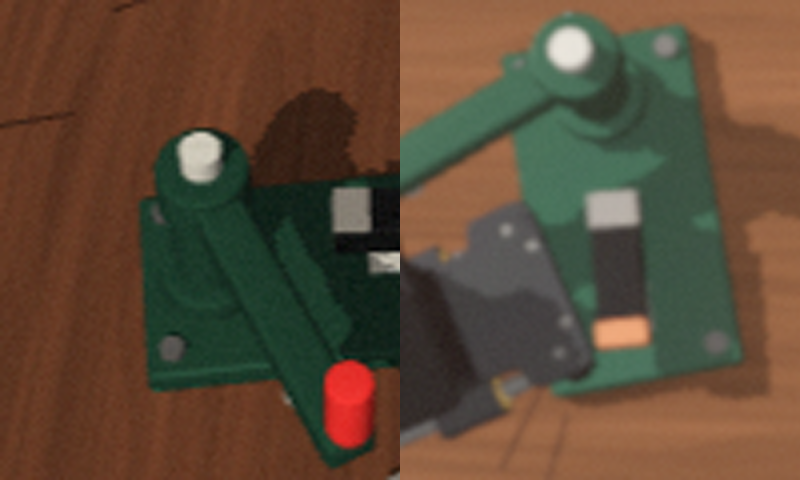

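The lever sits at its stop, about 121.6° from the hinge, and the anvil is clear. In the right-hand crop the insert is fully visible, worn grey end at (612,208) and copper end at (621,332), with yaw about 6°.

```bash
python3 - <<'E'
from h import *
np.set_printoptions(precision=4,suppress=True)
go([.4845,.1187,.13],down(96))
E
```

```text
tcp [0.4116 0.187  0.265 ] E [[-0.9, -0.436, -0.001], [-0.436, 0.9, -0.001], [0.001, -0.0, -1.0]] j [  45.1    3.1  -18.2   -0.   -68.8 -109.3] t 11.3
shift m in tool [-0.036  -0.0932  0.135 ]
turn rad [-0.0005 -0.001   0.3459]  shift in target frame [-0.0654 -0.0756  0.135 ]
```

Call:
move_arm(
  series=[
    [[0, 0, 0.865], [0, 0, 0], 1],
    [[0, 0, 0.865], [0, 0, 0], 1],
    [[0, 0, 0.865], [0, 0, 0], 1],
    [[0, 0, 0.865], [0, 0, 0], 1],
    [[0, 0, 0], [-0.0436, -0.0504, 0], 1],
    [[0, 0, 0], [-0.0436, -0.0504, 0], 1],
    [[0, 0, 0], [-0.0436, -0.0504, 0], 1],
    [[0, 0, 0], [0, 0, 0.08], 1],
    [[0, 0, 0], [0, 0, 0.08], 1],
    [[0, 0, 0], [0, 0, 0.08], 1],
    [[0, 0, 0], [0, 0, 0], 1],
  ],
)

```text
time_s: 12.4
tcp_pos: [0.4807, 0.1165, 0.1402]
ee_rot: [[-0.995, -0.103, -0.012], [-0.103, 0.995, -0.006], [0.012, -0.005, -1.0]]
wrist_force: [0.3, -1.2, 0.1]
gripper_width: 1.001
gripper_force: 0.0
```

```bash
python3 - <<'E'
from h import *
np.set_printoptions(precision=4,suppress=True)
C={n:cap(n) for n in('side','top')}
go([.4845,.1187,.043],down(96));print(r.sense()['gripper_width'])
c=C['side']
for n in C:
    for t,z in(('insert_center',.062),('insert_worn_end',.062)):
        print(t,n,[(atz(C[n],d['centre'],z)[:2],round(d['score'],2)) for d in r.pinpoint(t,n)])
E
```

```text
tcp [0.485  0.1186 0.1458] E [[-0.994, -0.105, -0.0], [-0.105, 0.994, -0.001], [0.001, -0.001, -1.0]] j [  32.4   14.2  -23.3    0.1  -52.6 -116.5] t 12.5
shift m in tool [0.0004 0.0003 0.1028]
turn rad [-0.0014 -0.0006  0.0006]  shift in target frame [0.0005 0.0002 0.1028]
0.9985456119029783
insert_center side [(array([0.483 , 0.2996]), 0.87), (array([0.4938, 0.1207]), 0.83)]
insert_worn_end side [(array([0.4897, 0.2734]), 0.85), (array([0.5391, 0.1219]), 0.7), (array([0.3389, 0.149 ]), 0.67)]
insert_center top [(array([0.493 , 0.1246]), 0.71), (array([0.3466, 0.0841]), 0.57)]
insert_worn_end top [(array([0.3297, 0.1051]), 0.77), (array([ 0.5419, -0.1152]), 0.36)]
```

Well aligned. I'll go down and grip.

Call:
move_arm(
  series=[
    [[0, 0, 0], [0, 0, 0.05], 1],
    [[0, 0, 0], [0, 0, 0.05], 1],
    [[0, 0, 0], [0, 0, 0.05], 1],
    [[0, 0, 0], [0, 0, 0.05], 1],
    [[0, 0, 0], [0, 0, 0], 1],
    [[0, 0, 0], [0, 0, 0], 0],
    [[0, 0, 0], [0, 0, 0], 0],
    [[0, 0, 0], [0, 0, 0], 0],
    [[0, 0, 0], [0, 0, 0], 0],
    [[0, 0, 0], [0, 0, 0], 0],
    [[0, 0, 0], [0, 0, 0], 0],
  ],
)

```text
time_s: 13.8
tcp_pos: [0.4844, 0.1185, 0.0454]
ee_rot: [[-0.995, -0.104, -0.0], [-0.104, 0.995, -0.0], [0.0, -0.0, -1.0]]
wrist_force: [-0.3, -0.1, -0.2]
gripper_width: 0.538
gripper_force: 0.0
```

Call:
move_arm(
  series=[
    [[0, 0, 0], [0, 0, 0], 0],
    [[0, 0, 0], [0, 0, 0], 0],
    [[0, 0, 0], [0, 0, 0], 0],
    [[0, 0, 0], [0, 0, 0], 0],
    [[0, 0, 0], [0, 0, 0], 0],
  ],
)

```text
time_s: 14.3
tcp_pos: [0.4843, 0.1184, 0.0451]
ee_rot: [[-0.995, -0.104, -0.001], [-0.104, 0.995, -0.001], [0.001, -0.001, -1.0]]
wrist_force: [0.4, 0.0, 0.0]
gripper_width: 0.318
gripper_force: 30.0
```

Call:
move_arm(
  series=[
    [[0, 0, 0], [0, 0, -0.04], 0],
    [[0, 0, 0], [0, 0, -0.08], 0],
    [[0, 0, 0], [0, 0, -0.1], 0],
    [[0, 0, 0], [0, 0, -0.1], 0],
    [[0, 0, 0], [0.021, -0.078, 0], 0],
    [[0, 0, 0], [0.021, -0.078, 0], 0],
    [[0, 0, 0], [0.021, -0.078, 0], 0],
    [[0, 0, 0], [0.021, -0.078, 0], 0],
    [[0, 0, 0], [0.021, -0.078, 0], 0],
    [[0, 0, 0], [0.021, -0.078, 0], 0],
    [[0, 0, 0], [0, 0, 0], 0],
  ],
)

```text
time_s: 15.4
tcp_pos: [0.4446, -0.124, 0.2048]
ee_rot: [[-0.995, -0.099, -0.002], [-0.099, 0.995, -0.001], [0.002, -0.0, -1.0]]
wrist_force: [0.1, 0.8, -1.2]
gripper_width: 0.316
gripper_force: 30.0
```

```bash
cat >> h.py <<'E'
def tgt(psi=-32.4,back=0.,end=(-.053,0,-.017),L=(.6473,-.2495)):
    a=np.radians(psi);b=np.radians(25);h=np.array([np.cos(a),np.sin(a),0]);X=np.cos(b)*h+[0,0,np.sin(b)];Y=np.array([-h[1],h[0],0]);Z=np.cross(X,Y)
    V=np.array([*L,.3])-.13*X; Rt=np.c_[-X,Y,-Z]; return V-Rt@np.array(end)-back*h,Rt,V
E
python3 - <<'E'
from h import *
np.set_printoptions(precision=4,suppress=True)
p,Rt,V=tgt(back=.08);print(p,V);go(p,Rt)
E
```

```text
[ 0.4458 -0.1216  0.2073] [ 0.5478 -0.1864  0.2451]
tcp [ 0.4446 -0.124   0.2048] E [[-0.995, -0.099, -0.002], [-0.099, 0.995, -0.001], [0.002, -0.0, -1.0]] j [  4.7   6.9 -23.    0.  -60.2 -89. ] t 15.4
shift m in tool [-0.0015  0.0022 -0.0024]
turn rad [ 0.1437 -0.4221  0.6539]  shift in target frame [-0.0008  0.0027 -0.0023]
```

Call:
move_arm(
  series=[
    [[0.18, -0.528, 0.817], [0, 0, 0], 0],
    [[0.18, -0.528, 0.817], [0, 0, 0], 0],
    [[0.18, -0.528, 0.817], [0, 0, 0], 0],
    [[0.18, -0.528, 0.817], [0, 0, 0], 0],
    [[0.18, -0.528, 0.817], [0, 0, 0], 0],
    [[0.18, -0.528, 0.817], [0, 0, 0], 0],
    [[0.18, -0.528, 0.817], [0, 0, 0], 0],
    [[0.18, -0.528, 0.817], [0, 0, 0], 0],
    [[0, 0, 0], [0, 0, 0], 0],
  ],
)

```text
time_s: 16.3
tcp_pos: [0.4437, -0.121, 0.2037]
ee_rot: [[-0.773, 0.525, 0.355], [0.476, 0.851, -0.223], [-0.419, -0.004, -0.908]]
wrist_force: [-0.6, -0.9, -2.3]
gripper_width: 0.317
gripper_force: 30.0
```

```bash
python3 - <<'E'
from h import *
np.set_printoptions(precision=4,suppress=True)
p,Rt,V=tgt(back=.08);go(p,Rt)
C={n:cap(n) for n in('side','top')}
s=r.sense();t,E=s['tcp_pos'],s['ee_rot']
P=t+E@np.array([-.053,0,-.017]);Q=t+E@np.array([.037,0,-.017]);print('pred worn',P)
im=[]
for n,o in(('side',(240,60)),('top',(320,90))):
    print(n,'pred worn',proj(C[n],P),'copper',proj(C[n],Q),[(np.round(d['centre'],1),round(d['score'],2)) for d in r.pinpoint('insert_worn_end',n)],'lens',[(np.round(d['centre'],1),round(d['score'],2)) for d in r.pinpoint('lens',n)])
    im.append(cv2.resize(C[n]['img'][o[1]:o[1]+160,o[0]:o[0]+130,::-1],(390,480),interpolation=cv2.INTER_CUBIC))
cv2.imwrite('pics/h.png',np.hstack(im))
E
```

```text
tcp [ 0.4437 -0.121   0.2037] E [[-0.773, 0.525, 0.355], [0.476, 0.851, -0.223], [-0.419, -0.004, -0.908]] j [  13.5   -4.5  -51.2   36.2  -30.5 -164.5] t 16.3
shift m in tool [-0.0034  0.0006 -0.0024]
turn rad [ 0.0016 -0.0036  0.0127]  shift in target frame [-0.0034  0.0006 -0.0024]
pred worn [ 0.4809 -0.1423  0.243 ]
side pred worn [347.9924 147.4499] copper [376.206  173.8863] [(array([402.1, 302.8]), 0.84), (array([327.6, 349.7]), 0.72), (array([348.9, 148.8]), 0.56)] lens [(array([282.8,  99.7]), 0.96)]
top pred worn [376.4926 214.7347] copper [352.4485 250.8686] [(array([203.8, 221.7]), 0.78), (array([257.4, 285.6]), 0.72), (array([375.9, 216. ]), 0.57)] lens [(array([436.5, 124.7]), 0.67), (array([365.2, 234.2]), 0.62)]
```

View pics/h.png

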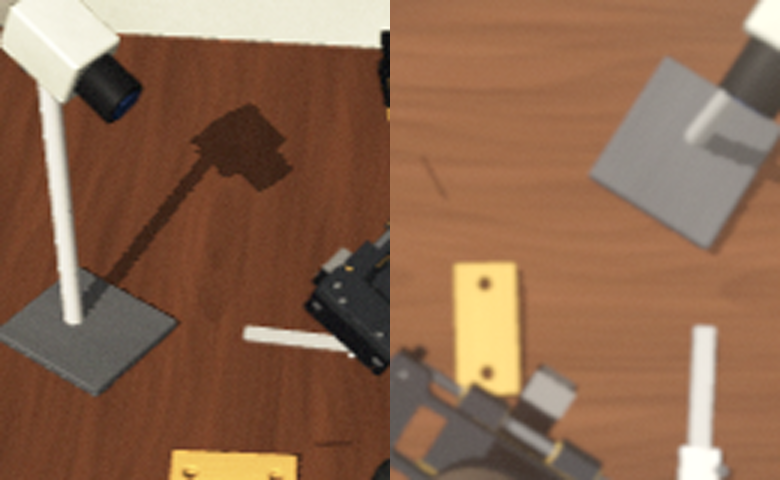

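The side crop shows the grey end sticking out of the gripper at (337,262). The top crop shows the grey patch at (550,396), with the end edge near (560,376), which agrees with my prediction to a few mm. Next I'll move in to the view point.

Call:
move_arm(
  series=[
    [[0.016, -0.036, 0.127], [0, 0, 0], 0],
    [[0, 0, 0], [-0.051, 0, 0.021], 0],
    [[0, 0, 0], [-0.051, 0, 0.021], 0],
    [[0, 0, 0], [-0.05, 0.001, 0.021], 0],
    [[0, 0, 0], [0, 0, 0], 0],
  ],
)

```text
time_s: 17.1
tcp_pos: [0.5188, -0.1657, 0.2094]
ee_rot: [[-0.761, 0.539, 0.361], [0.489, 0.842, -0.226], [-0.426, 0.004, -0.905]]
wrist_force: [-0.3, 0.1, -1.0]
gripper_width: 0.32
gripper_force: 30.0
```

```bash
python3 - <<'E'
from h import *
np.set_printoptions(precision=4,suppress=True)
p,Rt,V=tgt();go(p,Rt)
C={n:cap(n) for n in('side','top')}
s=r.sense();t,E=s['tcp_pos'],s['ee_rot'];im=[]
for n,o in(('side',(265,60)),('top',(365,90))):
    print(n,[(np.round(d['centre'],1),round(d['score'],2)) for d in r.pinpoint('insert_worn_end',n)],'pred',proj(C[n],t+E@np.array([-.053,0,-.017])))
    k=6;a=cv2.resize(C[n]['img'][o[1]:o[1]+100,o[0]:o[0]+66,::-1],(396,600),interpolation=cv2.INTER_CUBIC)
    for q in [(-.053,y,z) for y in(-.014,.014) for z in(-.029,-.005)]+[(-.033,y,-.029) for y in(-.014,.014)]:
        u=(proj(C[n],t+E@np.array(q))-o+.5)*k; cv2.circle(a,tuple(int(v) for v in u),3,(0,0,255),1)
    u=(proj(C[n],(.6473,-.2495,.3))-o+.5)*k; cv2.circle(a,tuple(int(v) for v in u),4,(0,255,0),1)
    im.append(a)
cv2.imwrite('pics/f.png',np.hstack(im))
E
```

```text
tcp [ 0.5188 -0.1657  0.2094] E [[-0.761, 0.539, 0.361], [0.489, 0.842, -0.226], [-0.426, 0.004, -0.905]] j [   5.4    3.9  -41.2   33.   -28.4 -155. ] t 17.1
shift m in tool [ 0.0057 -0.002  -0.0003]
turn rad [ 0.0022  0.0034 -0.0049]  shift in target frame [ 0.0057 -0.0019 -0.0003]
side [(array([329.6, 349.1]), 0.71), (array([402.7, 301.3]), 0.52), (array([312.9, 217.5]), 0.33)] pred [320.1077 131.9605]
top [(array([202.3, 218.6]), 0.73), (array([399.9, 182.5]), 0.66)] pred [399.4238 180.1748]
```

View pics/f.png

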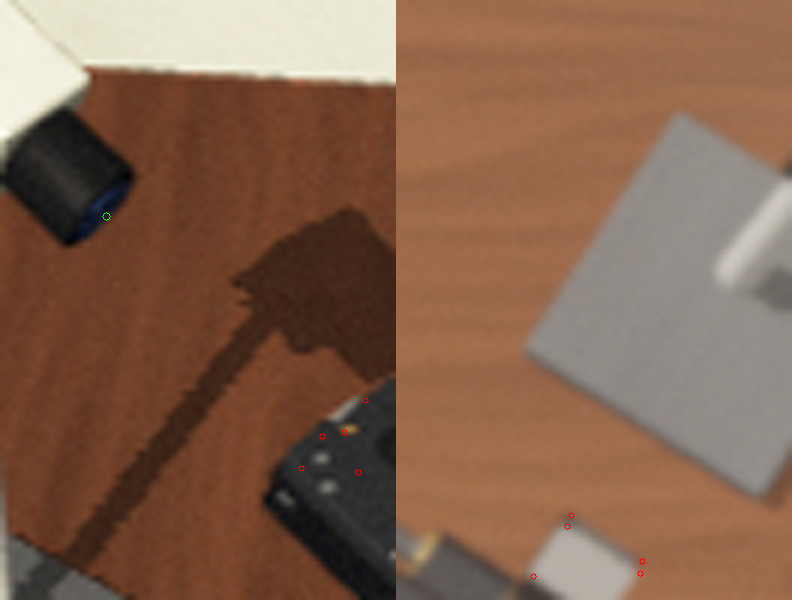

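In the top half of the overlay the grey end edge runs (567,520)–(637,567), about 1.5 mm beyond my prediction. In the side half the lens centre is at (104,212), which matches the estimate. I'll make a final small correction.

Call:
move_arm(
  series=[
    [[0.02, 0.03, -0.05], [0.014, -0.004, 0], 0],
    [[0, 0, 0], [0, 0, 0], 0],
    [[0, 0, 0], [0, 0, 0], 0],
    [[0, 0, 0], [0, 0, 0], 0],
  ],
)

```text
time_s: 17.7
tcp_pos: [0.5093, -0.1629, 0.2064]
ee_rot: [[-0.766, 0.534, 0.357], [0.484, 0.846, -0.226], [-0.422, -0.0, -0.906]]
wrist_force: [0.1, 0.5, -0.1]
gripper_width: 0.319
gripper_force: 30.0
```

```bash
python3 - <<'E'
from h import *
np.set_printoptions(precision=4,suppress=True)
p,Rt,V=tgt(end=(-.0545,0,-.017));go(p,Rt)
C={n:cap(n) for n in('side','top')};go(p,Rt)
for n in C:
    for d in r.pinpoint('lever_knob',n)[:2]: print(n,atz(C[n],d['centre'],.155),d['score'])
    for t,z in(('caliper_center',0),('shoe_center',.005),('bumper_center',.018)): print(t,n,[atz(C[n],d['centre'],z)[:2] for d in r.pinpoint(t,n)[:1]])
E
```

```text
tcp [ 0.5093 -0.1629  0.2064] E [[-0.766, 0.534, 0.357], [0.484, 0.846, -0.226], [-0.422, -0.0, -0.906]] j [   5.8    3.1  -42.6   33.4  -28.2 -155.5] t 17.7
shift m in tool [-0.0027  0.0008  0.001 ]
turn rad [ 0.0006 -0.0001  0.0022]  shift in target frame [-0.0027  0.0008  0.001 ]
tcp [ 0.5095 -0.1629  0.2063] E [[-0.766, 0.534, 0.357], [0.484, 0.845, -0.226], [-0.422, -0.0, -0.906]] j [   5.8    3.2  -42.6   33.4  -28.2 -155.5] t 17.8
shift m in tool [-0.0026  0.0008  0.0009]
turn rad [ 0.0005 -0.0002  0.002 ]  shift in target frame [-0.0026  0.0008  0.0009]
caliper_center side [array([ 0.4662, -0.3051])]
shoe_center side [array([ 0.5594, -0.1152])]
bumper_center side [array([ 0.4084, -0.1335])]
top [0.508  0.2849 0.155 ] 0.66
caliper_center top [array([ 0.4629, -0.2889])]
shoe_center top [array([ 0.556 , -0.1238])]
bumper_center top []
```

Call:
move_arm(
  series=[
    [[0, 0, 0], [-0.005, 0.002, 0.002], 0],
    [[0, 0, 0], [0, 0, 0], 0],
    [[0, 0, 0], [0, 0, 0], 0],
    [[0, 0, 0], [0, 0, 0], 0],
    [[0, 0, 0], [0, 0, 0], 0],
  ],
)

```text
time_s: 18.7
tcp_pos: [0.5121, -0.1637, 0.2062]
ee_rot: [[-0.767, 0.534, 0.356], [0.484, 0.845, -0.226], [-0.422, -0.001, -0.907]]
wrist_force: [0.8, 0.7, -1.1]
gripper_width: 0.319
gripper_force: 30.0
```

```bash
python3 - <<'E'
from h import *
np.set_printoptions(precision=4,suppress=True)
p,Rt,V=tgt(end=(-.0545,0,-.017));go(p,Rt)
c=cap('top','end.png');s=r.sense();t,E=s['tcp_pos'],s['ee_rot'];o=(225,150)
a=c['img'][130:310,180:460,::-1].copy();a=cv2.resize(a,(784,504),interpolation=cv2.INTER_CUBIC)
for q in [(-.0545,y,-.029) for y in(-.014,.014)]:
    u=(proj(c,t+E@np.array(q))-(180,130)+.5)*2.8; cv2.circle(a,tuple(int(v) for v in u),3,(0,0,255),1)
cv2.imwrite('pics/end2.png',a)
E
```

```text
tcp [ 0.5121 -0.1637  0.2062] E [[-0.767, 0.534, 0.356], [0.484, 0.845, -0.226], [-0.422, -0.001, -0.907]] j [   5.6    3.5  -42.2   33.3  -28.3 -155.3] t 18.7
shift m in tool [-0.0002 -0.0001 -0.0003]
turn rad [ 0.0001 -0.0007  0.002 ]  shift in target frame [-0.0002 -0.0001 -0.0003]
```

View pics/end2.png

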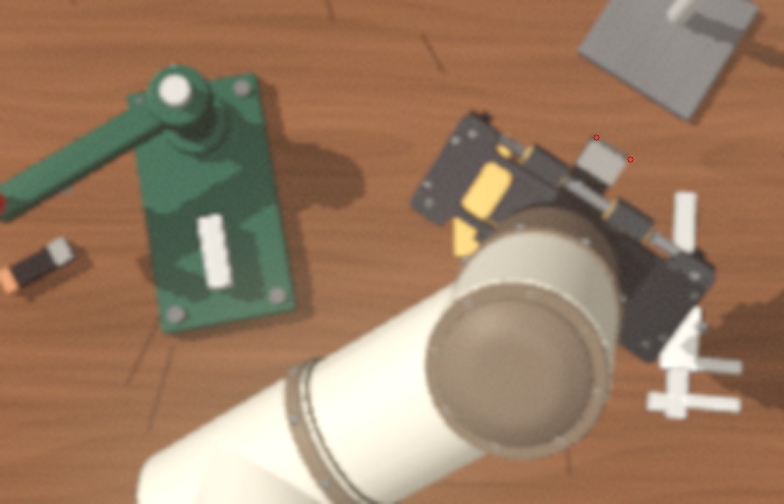

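The anvil at (215,252) is bare and the lever is still aside, off to the left. The grey end sits at (603,155) with its edge at the predicted markers, facing the camera. The shoe and caliper haven't moved. I'll hand the job in.

```bash
python3 -c "
from station import r
print(r.finish_job())"
```

```text
the job is handed in; nothing more can be done
None
```

I handed the job in: the lever is at its stop and the arm is holding the worn end still, about 130 mm in front of the lens and facing it (by my camera measurements, good to a few mm); the caliper and shoe plate look unmoved, and nothing went near the camera or bumper, but the bumper was hidden in the last picture.

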